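Light the vise, lift the filed piece out and hold it up for checking

ROBOT

A 6-joint arm with a two-finger parallel gripper is mounted at the origin on the work surface. World frame = base frame: x ahead of the robot, y to its left, z up, the work surface at z = 0. Lengths are in m, angles in degrees, forces in N, time in s.
With the tool pointing down it reaches from about 0.4 to 0.825 m from the base axis. Payload 7 kg.
Tool frame: the origin (TCP) lies between the finger pads, 19 mm behind the fingertips; this is the grasp point; z points along the fingers, y is the line along which they close (so a half turn about z gives the same grasp; the last joint's range is limited). The gripper opens to 88 mm and grips with 3 to 60 N. Pads are 19 mm wide; open, the fingers measure 130 mm over their backs; the gripper's body (78 mm by 193 mm) begins 47 mm behind the grasp point.
Start: joints at [-47.951, 20.546, 0.682, 0, -70.136, -16.507], TCP at [0.291, -0.609, 0.245] pointing down, gripper open.
Joint ranges: [-176.03, 176.03], [-82.01, 121.73], [-58.28, 71.71], [-173.87, 95.51], [-174.79, -0.11], [-173.66, 173.66]. Speed limits (degrees/s): [136.94, 136.94, 172.46, 180, 180, 180].

INTERFACE

Orientations are given as [roll, pitch, yaw] about the fixed x, y, z axes, in that order (R = Rz(yaw) Ry(pitch) Rx(roll)).
In Python, from plant import get_state, capture, close_job, regions_of gives the robot as it stands.
- The arm moves only by the tool jog_arm, never from a script. Its argument "moves" is a list of rows, each a list of 3 entries, a list of its own where there are three numbers: the shift along the tool's x, y, z in cm, then the turn about the tool's z in degrees, then the finger opening in cm, from 0 to 8.76. A call has 1 to 12 rows; each row shifts and turns the commanded pose from where the row before left it, along the tool's axes as they then stand; what a row does not reach is not made up. A row lasts 1/8 s, in which the tool goes at most 62.5 mm and 10.7 degrees, less where a joint would pass 70% of its speed; a pose out of reach is approached as far as the arm can. A call is refused whole if a number of a shift passes 6.25 or a number of a turn 10.7, either way. A call with a gripper value outside its range is refused whole. The fingers move at their own pace and stop on an object; "newtons" is the grip in N (left out, the last holds). Time passes only in rows, so rows that do not move let the fingers close. It gives the time, the measured TCP pose, the force, the opening and the grip force at its end, in the units of the state.
- get_state(): the state, without advancing time (a new reading comes with each control period).
- capture(name): name is "scene" or "top"; returns a dict with "pixels" (480x640x3 uint8, blue, green, red), "mtx" (3x3 intrinsics, pixels), "world_from_camera" (4x4, takes a point from camera to world coordinates). Camera axes: x right, y down, z forward; pixel columns grow to the right and rows downward; lengths in m; the calibration is good to about 2 mm. A picture is of the moment at which its call begins. There is no depth.
- close_job(): hands the job in; it is judged then, once.
Trained networks look in a picture, given as the dict that the camera call returned (one of the last four; its "shot" number tells which), for a name from the list of things; names that differ only in an ending like _2 or _b are one class to them, and where a whole thing is asked for, a point or a joint stands for the part that bears it (a point fixed in the world has none). Each returns a list of dicts, best first, with "confidence" (0 to 1); they miss things now and then, are a little off and sometimes report something else, mostly with a low value. They report only what shows in the picture. A call takes as long as a camera call. They do not tell look-alikes from the thing itself.
- regions_of(picture, thing): "pixels" (480x640 bool, what is visible of it) and "pixel" ([column, row] in pixels, amid what is visible of it).
The state is a dict: "time_s": time; "joints": joint angles; "qd": joint speeds; "joint_torque": joint torques, N m; "tcp_pos": TCP position; "eef_rot": TCP orientation; "contact_force": force on the tool from outside, world axes, zero at the start; "moment": the same for the moment, N m; "gripper_width": finger opening in m; "gripper_force": force on a finger pad.
Only numpy, scipy, OpenCV 4.12 (cv2) and the standard library are available. Lean on these libraries where they do the work, as an engineer would, in place of code of your own. Each camera call takes 0.05 s, during which the arm holds its last target. There are 200 camera calls.

TASK

Swing the work lamp round on its post until it points at the vise's jaws, and let go of it there. Then take the T-shaped steel piece out of the slackened vise, raise it until its underside is about 7 cm above the jaws, and hold it upright, level and still above the vise, in the lamp's light, for the checker to look at: finish while holding it there. Leave the other tools and parts on the bench as they are.

Things in the scene. Friction and masses are not known exactly. Their poses are not given: they have to be found in the camera images.
- work: Filed tongue piece, bright steel, ~0.5 kg, loose, an upside-down T: bar 90 long (its y) x 16 thick (x) x 34 mm high, with a tongue 40 (y) x 16 x 26 mm high on its middle; 60 mm high in all. Stands upright near the middle of the slack vise jaws, length along the jaws, 4 mm of air each side, lower 26 mm below the jaw tops, 34 mm proud. Origin: centre of its underside, z up.
- work_tongue (a point): Point inside the tongue, on the piece's middle plane, 50 mm above its underside (24 mm above the jaw tops while it stands in the vise): a good place for the TCP when gripping across the 16 mm thickness.
- work_mid (a point): The piece's centre of mass, 25 mm above its underside, straight below work_tongue.
- vise: Blue bench vise, bolted down, bright jaw plates fixed 24 mm apart. Jaws 100 mm long (its y), 42 mm thick each (x), flat tops 130 mm above the bench; spindle and tommy bar reach 165 mm to its -x, under 95 mm high; anvil 130 mm to its +x. Origin: on the bench under the middle of the mouth between the jaws; x along the spindle, away from the tommy bar.
- vise_mouth (a point): Middle of the mouth between the jaws, at jaw-top height (130 mm).
- lamp_boom (a joint): Swivel of the lamp's boom about its upright post (rad, grows anticlockwise from above, stops at -1.6 and 1.0). Stiff: about 5 N sideways at the rubber grip moves it, and it stays where left. It starts 0.4 to 1.15 rad clockwise (from above) of pointing at the vise, so swing it anticlockwise; the value at which it points at the vise differs each time.
- lamp_pivot (a point): On the axis of the lamp's upright post, at the height of the boom (330 mm). The post stands on a bolted flange beyond and to the left of the vise; its knuckle is 40 mm across and reaches 356 mm.
- lamp_grip (a point): Middle of the black rubber grip sleeve on the boom: a level sleeve 20 mm in diameter and 70 mm long, along the boom, 150 mm out from the post's axis, 330 mm above the bench; free above and below. Can be pinched from above across the boom.
- lamp_head (a point): Middle of the lamp's grey spot head at the boom's end, 220 mm out from the post's axis, 325 mm above the bench; the head is 76 mm across and 90 mm long, tilted about 31 degrees down outwards along the boom, its top at 372 mm and its front rim 270 mm out from the axis.
- lamp_light (a point): Point in the middle of the lamp's beam, fixed to the boom: straight on along the boom's line, 400 mm out from the post's axis (180 mm beyond the head's middle), 215 mm above the bench. The lamp points at the vise when this point is above vise_mouth (which is 385 to 415 mm from the post's axis). A piece held about 7 cm above the jaws is then in the light.
- mate: Bystander: U-shaped steel piece 60 x 90 x 16 mm, lying flat between vise and lamp. Origin: centre of its underside.
- file: Bystander: flat file with green handle, 340 mm long, lying right of the vise. Origin: underside, between handle and blade.
- square: Bystander: steel try square, stock 100 mm, blade 140 mm, lying left of the vise. Origin: under the stock's middle.
- brush: Bystander: hand brush 200 mm long, right of the file. Origin: underside.
- oilcan: Bystander: copper oil can with a spout, 68 mm across, 150 mm high, behind the vise. Origin: centre of its underside.
- vblock: Bystander: dark steel V-block 60 x 50 x 42 mm, behind the vise to the right. Origin: centre of its underside.
- hammer: Bystander: hammer 280 mm long, lying far right. Origin: underside.
Not all that is in view belongs to the job. Leave any red or turquoise look-alike of the work alone.

How it is judged (in metres and radians):
On the way, in this order (a step that is already met when the one before it is completed fails the run):
1. the lamp has been swung to point at the vise and left there, the piece still standing in the vise (horizontal distance between lamp_light and vise_mouth below 0.05 m and velocity of joint lamp_boom between -0.03 and 0.03 rad/s and contact force between lamp and the fingers below 0.1 N and height (world z) of work below 0.115 m), for 0.3 s.
2. the piece has been lifted clear of the jaws (height (world z) of work above 0.14 m), for 0.1 s.
At the end, for the whole second after the job is handed in: The gripper alone holds the piece still (under 20 mm/s, 0.15 rad/s), upright within 0.09 rad, underside 40 to 100 mm above the jaw tops, centre within 75 mm of lamp_light seen from above; lamp_light is within 50 mm of vise_mouth seen from above; piece touches neither vise nor lamp (horizontal distance between lamp_light and vise_mouth below 0.05 m and height (world z) of work between 0.17 and 0.23 m and angle between work's own z axis and vertical below 0.09 rad and horizontal distance between work_mid and lamp_light below 0.075 m and contact force between work and the fingers above 2 N and contact force between work and vise below 0.1 N and contact force between work and lamp below 0.1 N and linear speed of work below 0.02 m/s and angular speed of work below 0.15 rad/s); the arm keeps its last pose, push and grip.
It fails at once if the piece is tipped over by more than 0.35 rad (angle between work's own z axis and vertical above 0.35 rad).
It fails at once if another tool or part on the bench is pushed more than 25 mm from its place (distance of any of mate, file, square, brush, oilcan, vblock, hammer from where it was at the start of the episode above 0.025 m).
It also fails if it takes over 58 s, if anything falls off the work surface, if the arm or the gripper's body presses on something with over 40 N, if the wrist force passes 120 N, or if a joint passes its speed limit or range.

## Working session

There is one attempt and no reset: what is moved stays moved. The work goes in short steps, Python scripts to look and compute and a tool call to move; the robot and the scene stay as the last step left them, time stands still between calls to the robot, and variables do not carry over. Pictures are saved under pics/ and viewed, at most 10 in all, crops included, and the job is handed in when it is done.

Besides the shell and the picture viewer there is one more tool, called after ">>>" as name(argument=value, ...), one argument or row to a line, values as JSON. jog_arm: Moves the arm, as the interface text tells. Its arguments: {"type":"object","properties":{"moves":{"type":"array"},"newtons":{"type":"number"}},"required":["moves"]}

```bash
mkdir -p pics
cat > h.py <<'E'
import numpy as np, cv2
from plant import get_state, capture, close_job, regions_of
def proj(c,p):
    T=np.linalg.inv(c["world_from_camera"]); q=T[:3,:3]@np.asarray(p,float)+T[:3,3]; u=c["mtx"]@q; return u[:2]/u[2]
def ray(c,px):
    W=np.array(c["world_from_camera"]); d=np.linalg.solve(np.array(c["mtx"]),[px[0],px[1],1.]); return W[:3,3],W[:3,:3]@d
def onz(c,px,z):
    o,d=ray(c,px); return o+d*(z-o[2])/d[2]
def tri(cs,pxs):
    A=np.zeros((3,3));b=np.zeros(3)
    for c,p in zip(cs,pxs):
        o,d=ray(c,p); d=d/np.linalg.norm(d); M=np.eye(3)-np.outer(d,d); A+=M;b+=M@o
    return np.linalg.solve(A,b)
E
python3 - <<'E'
from h import *
cs={n:capture(n) for n in("scene","top")}
for n,c in cs.items():
    cv2.imwrite(f"pics/{n}0.png",c["pixels"])
    print(n,np.round(c["world_from_camera"],3).tolist(),np.round(c["mtx"],0).tolist())
    for t in("work","vise","lamp_grip","lamp_head","mate","oilcan"):
        for r in regions_of(c,t)[:3]:
            m=r["pixels"]; ys,xs=np.nonzero(m)
            print(n,t,round(r["confidence"],2),np.round(r["pixel"]),m.sum(),xs.min(),xs.max(),ys.min(),ys.max())
print(get_state())
E
```

```text
scene [[-0.632, 0.52, -0.575, 1.169], [0.775, 0.427, -0.466, 0.475], [0.003, -0.74, -0.672, 0.955], [0.0, 0.0, 0.0, 1.0]] [[463.0, 0.0, 330.0], [0.0, 463.0, 231.0], [0.0, 0.0, 1.0]]
scene work 0.91 [440. 280.] 460 428 456 265 293
scene work 0.75 [323. 360.] 518 310 337 344 380
scene work 0.69 [362. 244.] 448 346 377 232 262
scene vise 0.94 [346. 266.] 4139 309 418 222 309
scene vise 0.35 [428. 259.] 2417 387 465 223 335
scene lamp_grip 0.66 [430. 258.] 2378 387 465 223 335
scene lamp_head 0.88 [430. 258.] 2379 387 466 224 335
scene mate 0.8 [374. 333.] 705 351 389 314 350
scene oilcan 0.87 [277. 317.] 887 265 293 287 334
scene oilcan 0.53 [345. 265.] 4066 310 418 222 309
top [[-0.009, -0.999, 0.039, 0.481], [-1.0, 0.01, 0.014, -0.062], [-0.014, -0.039, -0.999, 1.818], [0.0, 0.0, 0.0, 1.0]] [[591.0, 0.0, 320.0], [0.0, 591.0, 241.0], [0.0, 0.0, 1.0]]
top work 0.65 [219. 233.] 72 218 224 228 241
top work 0.63 [274. 182.] 214 271 280 170 201
top work 0.51 [246. 312.] 216 242 254 300 329
top vise 0.8 [313. 268.] 3271 279 345 223 329
top vise 0.59 [305. 274.] 186 291 322 269 275
top lamp_g
[... 224 characters left out ...]
7 338 180 202
{'time_s': 0.7, 'joints': array([-4.79511458e+01,  2.05439394e+01,  6.81579576e-01, -5.24983644e-04,
       -7.01360216e+01, -1.65080616e+01]), 'qd': array([ 0.08771799, -0.02889152,  0.03945924,  0.02607993, -0.01281878,
       -0.0154604 ]), 'joint_torque': array([-9.00914783e-04, -5.82159162e+01,  2.93250811e+01,  7.00135008e+00,
        1.25397637e-02,  1.37629249e-05]), 'tcp_pos': array([ 0.29101274, -0.60901361,  0.24538405]), 'eef_rot': array([-1.79998588e+02,  9.33307140e-04, -1.54459386e+02]), 'contact_force': array([0.71583224, 0.63267474, 0.69565218]), 'moment': array([ 0.00574973,  0.01024938, -0.06895923]), 'gripper_force': 0.0, 'gripper_width': 0.0875055633200742}
```

View pics/scene0.png

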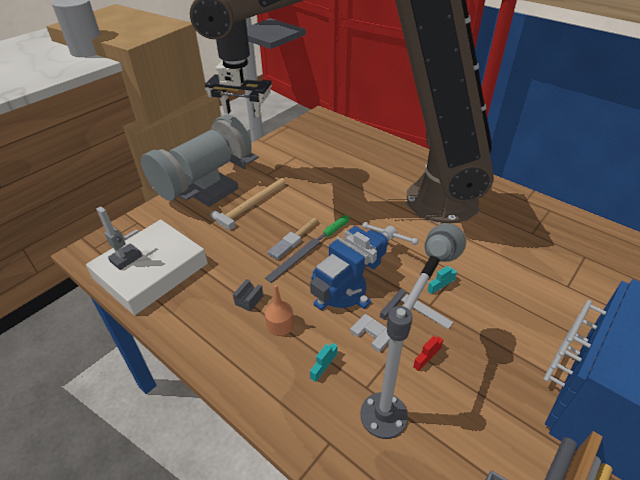

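View pics/top0.png

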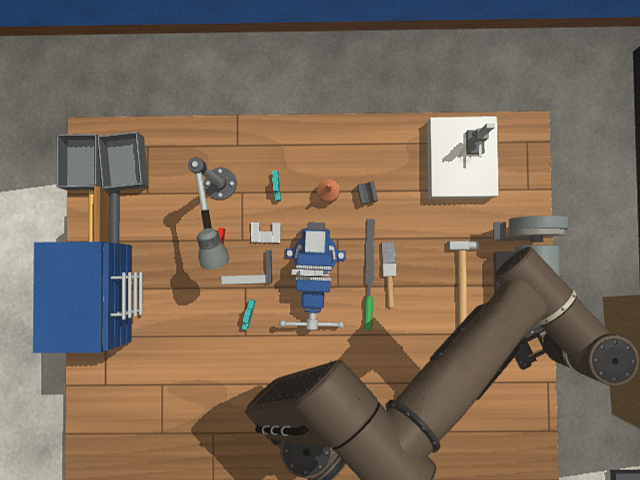

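The scene view shows the work at about (362,244) in the vise, the black grip at (432,266) and the knuckle at (400,315). In the top view they are at about (313,272), (207,219) and (197,164). The turquoise and red T pieces are look-alikes. I'll zoom in to get exact pixels.

Run:
```python
from h import *
s=capture("scene");t=capture("top")
S=s["pixels"];T=t["pixels"]
a=cv2.resize(T[150:280,180:260],None,fx=4.5,fy=4.5,interpolation=cv2.INTER_CUBIC)
b=cv2.resize(T[220:335,275:350],None,fx=5,fy=5,interpolation=cv2.INTER_CUBIC)
H=590
o=np.zeros((H,800,3),np.uint8); o[:a.shape[0],:360]=a; o[:b.shape[0],380:755]=b
cv2.imwrite("pics/topz.png",o)
a=cv2.resize(S[215:345,380:480],None,fx=4,fy=4,interpolation=cv2.INTER_CUBIC)
b=cv2.resize(S[215:315,305:400],None,fx=4,fy=4,interpolation=cv2.INTER_CUBIC)
o=np.zeros((H,800,3),np.uint8); o[:a.shape[0],:400]=a; o[:b.shape[0],410:790]=b
cv2.imwrite("pics/scz.png",o)
for n,c,x in(("s",s,(380,215,480,345)),("t",t,(185,150,235,280))):
    r=regions_of(c,"lamp_grip")[0]["pixels"]; g=c["pixels"].max(2); m=(g<45)&r
    ys,xs=np.nonzero(m); print(n,m.sum(),np.median(xs),np.median(ys),xs.min(),xs.max(),ys.min(),ys.max())
for z in(.13,.154): print(onz(s,(362,244),z),onz(t,(313,272),z))
for p in((207,219),(197,164)): print(onz(t,p,.33))
for p in((432,266),(400,315)): print(onz(s,p,.33))
print(tri((s,t),((432,266),(207,219))),tri((s,t),((400,315),(197,164))))
```

```text
s 183 430.0 265.0 422 439 256 276
t 50 205.0 219.0 201 210 171 227
[ 0.45163799 -0.00212559  0.13      ] [ 0.45821436 -0.01876093  0.13      ]
[0.47251727 0.01174697 0.154     ] [ 0.45853245 -0.0193694   0.154     ]
[0.59714413 0.24313033 0.33      ]
[0.73735444 0.26833844 0.33      ]
[0.5907391 0.2486232 0.33     ]
[0.7234935  0.26413415 0.33      ]
[0.59510986 0.24619673 0.33211255] [0.7340861  0.26705047 0.34324496]
```

View pics/topz.png

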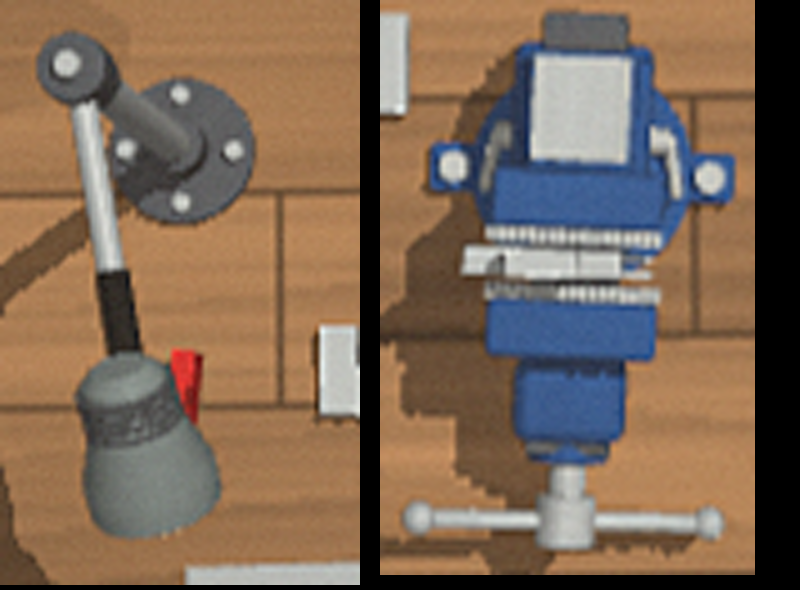

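View pics/scz.png

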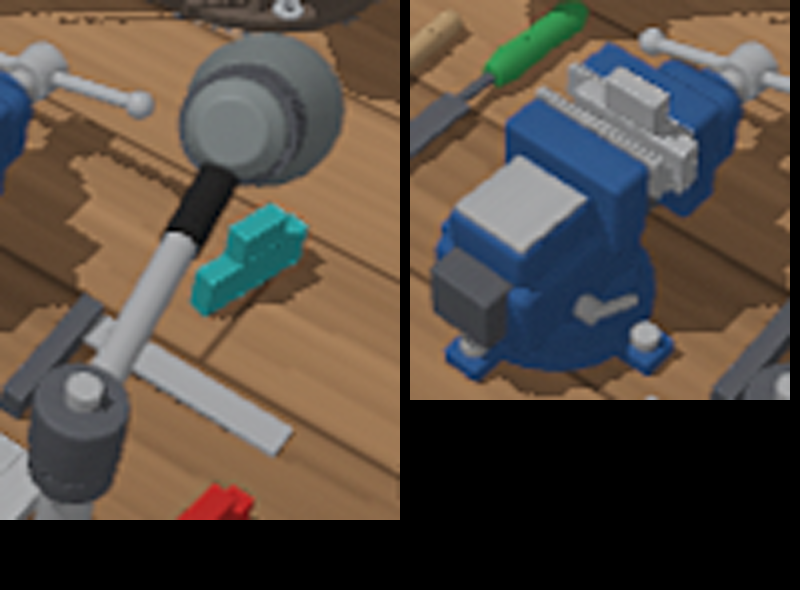

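```bash
cat > g.py <<'E'
from h import *
s=capture("scene");t=capture("top")
tz=lambda x,y:(275+(x-380)/5-.4,220+y/5-.4); sz=lambda x,y:(305+(x-410)/4-.4,215+y/4-.4)
tl=lambda x,y:(180+x/4.5-.4,150+y/4.5-.4); sl=lambda x,y:(380+x/4-.4,215+y/4-.4)
def show(n,*a): print(n,*[np.round(i,4) for i in a])
show("bolt",tri((s,t),(sl(85,388),tl(66,63))),onz(s,sl(85,388),.358),onz(t,tl(66,63),.358))
show("flange",onz(t,tl(181,150),.01))
show("grip",tri((s,t),(sl(201,205),tl(118,311))),onz(t,tl(118,311),.33))
show("tongue",tri((s,t),(sz(638,85),tz(541,262))),onz(s,sz(638,85),.164),onz(t,tz(541,262),.164))
show("mouth",onz(t,tz(573,265),.13))
show("jawline y",onz(t,tz(487,233),.13)-onz(t,tz(660,240),.13),onz(t,tz(485,290),.13)-onz(t,tz(660,296),.13))
show("piece ends",onz(t,tz(463,261),.142),onz(t,tz(622,264),.142))
E
python3 g.py
```

```text
bolt [0.7342 0.2697 0.3544] [0.7369 0.2709 0.358 ] [0.7336 0.269  0.358 ]
flange [0.7331 0.2689 0.01  ]
grip [0.5972 0.2461 0.334 ] [0.5979 0.2461 0.33  ]
tongue [ 0.4583 -0.0016  0.1637] [ 0.4581 -0.0007  0.164 ] [ 0.4588 -0.0023  0.164 ]
mouth [ 0.4565 -0.0193  0.13  ]
jawline y [0.0049 0.0987 0.    ] [0.0043 0.0998 0.    ]
piece ends [0.4595 0.0427 0.142 ] [ 0.457  -0.0474  0.142 ]
```

Geometry:
- Pivot is at (0.734, 0.269). The grip triangulates to z = 0.334, against 0.330 in the text.
- The tongue top triangulates to z = 0.164, which matches, with its centre at (0.458, -0.002).
- Mouth is at (0.457, -0.019), 0.40 m from the pivot, which fits.
- The boom points to 189.6° and needs to point to 226.1°.

Next I move above the grip.

>>> jog_arm(
  moves=[
    [[0, 0, -6], 0, 8.76],
    [[0, 0, -6], 0, 8.76],
    [[0, 0, -6], 0, 8.76],
    [[-4, 4, 0], 0, 8.76],
    [[-4, 4, 0], 0, 8.76],
    [[-4, 4, 0], 0, 8.76],
    [[-4, 4, 0], 0, 8.76],
    [[-4, 4, 0], 0, 8.76],
    [[-4, 4, 0], 0, 8.76],
    [[-4, 4, 0], 0, 8.76],
    [[-4, 4, 0], 0, 8.76],
    [[0, 0, 0], 0, 8.76],
  ],
)

```text
time_s: 2.5
tcp_pos: [0.4427, -0.1792, 0.4256]
eef_rot: [180.0, 0.1, -154.2]
contact_force: [0.1, -0.6, -0.8]
gripper_width: 0.0877
gripper_force: 0.0
```

>>> jog_arm(
  moves=[
    [[-4, 4, 0], 0, 8.76],
    [[-4, 4, 0], 0, 8.76],
    [[-4, 4, 0], 0, 8.76],
    [[-4, 4, 0], 0, 8.76],
    [[-4, 4, 0], 0, 8.76],
    [[-4, 4, 0], 0, 8.76],
    [[-4, 4, 0], 0, 8.76],
    [[-4, 3.8, 0], 0, 8.76],
    [[0, 0, 0], 8, 8.76],
    [[0, 0, 0], 8, 8.76],
    [[0, 0, 0], 0, 8.76],
  ],
)

```text
time_s: 3.88
tcp_pos: [0.5937, 0.242, 0.4251]
eef_rot: [-180.0, -0.0, -170.4]
contact_force: [-0.0, 0.4, 0.4]
gripper_width: 0.0875
gripper_force: 0.0
```

Run:
```python
from h import *
s=capture("scene");t=capture("top")
a=cv2.resize(s["pixels"][180:345,360:490],None,fx=3,fy=3); b=cv2.resize(t["pixels"][130:290,160:290],None,fx=3,fy=3)
o=np.zeros((500,800,3),np.uint8);o[:a.shape[0],:390]=a;o[:b.shape[0],400:790]=b
cv2.imwrite("pics/pre.png",o); print(get_state()["tcp_pos"])
```

```text
[0.59360622 0.24192702 0.42544778]
```

View pics/pre.png

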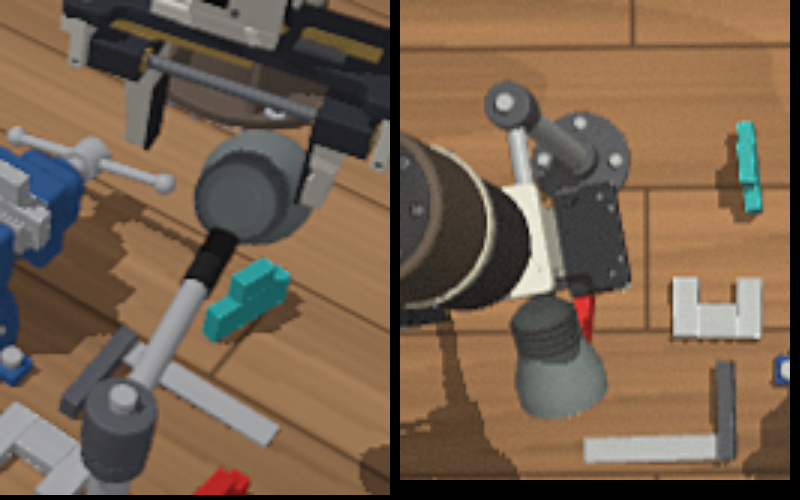

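The fingers straddle the sleeve, with the boom under the middle of the gripper. Now I descend and pinch gently.

>>> jog_arm(
  moves=[
    [[0, 0, 3.5], 0, 8.76],
    [[0, 0, 3.5], 0, 8.76],
    [[0, 0, 1.9], 0, 8.76],
    [[0, 0, 0], 0, 2],
    [[0, 0, 0], 0, 1],
    [[0, 0, 0], 0, 1],
    [[0, 0, 0], 0, 1],
    [[0, 0, 0], 0, 1],
    [[0, 0, 0], 0, 1],
  ],
  newtons=12,
)

```text
time_s: 5.1
tcp_pos: [0.5934, 0.2426, 0.3364]
eef_rot: [180.0, 0.0, -170.5]
contact_force: [0.3, -0.1, 0.8]
gripper_width: 0.0329
gripper_force: 0.0
```

>>> jog_arm(
  moves=[
    [[0, 0, 0], 0, 1],
    [[0, 0, 0], 0, 1],
    [[0, 0, 0], 0, 1],
    [[0, 0, 0], 0, 1],
  ],
)

```text
time_s: 5.6
tcp_pos: [0.5932, 0.2434, 0.3364]
eef_rot: [179.9, 0.0, -170.4]
contact_force: [-2.8, 4.8, 0.4]
gripper_width: 0.0193
gripper_force: 12.0
```

>>> jog_arm(
  moves=[
    [[-0.035, -1, 0], -4, 1],
    [[-0.035, -1, 0], -4, 1],
    [[-0.035, -1, 0], -4, 1],
    [[-0.035, -1, 0], -4, 1],
    [[-0.035, -1, 0], -4, 1],
    [[-0.035, -1, 0], -4, 1],
    [[-0.035, -1, 0], -4, 1],
    [[-0.035, -1, 0], -4, 1],
    [[-0.035, -1, 0], -4, 1],
    [[0, 0, 0], 0, 1],
    [[0, 0, 0], 0, 1],
  ],
)

```text
time_s: 6.98
tcp_pos: [0.6357, 0.1646, 0.3364]
eef_rot: [-179.9, 0.1, -134.4]
contact_force: [5.3, 4.0, -1.9]
gripper_width: 0.0196
gripper_force: 12.1
```

>>> jog_arm(
  moves=[
    [[0, 0, 0], 0, 6],
    [[0, 0, 0], 0, 6],
    [[0, 0, 0], 0, 6],
    [[0, 0, 0], 0, 6],
    [[0, 0, 0], 0, 6],
    [[0, 0, 0], 0, 6],
    [[0, 0, -4], 0, 6],
    [[0, 0, -5], 0, 6],
    [[0, 0, -3], 0, 6],
    [[0, 0, 0], 0, 6],
  ],
)

```text
time_s: 8.22
tcp_pos: [0.635, 0.1641, 0.4594]
eef_rot: [-179.9, 0.3, -134.5]
contact_force: [1.0, 0.6, 0.7]
gripper_width: 0.0599
gripper_force: 0.0
```

Run:
```python
from h import *
s=capture("scene");t=capture("top")
a=cv2.resize(s["pixels"][180:345,290:450],None,fx=2.5,fy=2.5); b=cv2.resize(t["pixels"][140:300,180:350],None,fx=2.3,fy=2.3)
o=np.zeros((450,800,3),np.uint8);o[:a.shape[0],:400]=a;o[:b.shape[0],405:405+b.shape[1]]=b
cv2.imwrite("pics/swung.png",o); print(get_state()["tcp_pos"])
P=np.array([.7336,.269]);
for n,c in(("s",s),("t",t)):
    r=regions_of(c,"lamp_head")
    for q in r[:2]: print(n,q["confidence"],q["pixel"])
```

```text
[0.63421497 0.16413565 0.45597174]
s 0.58 [383.4, 253.5]
t 0.78 [260.0, 222.6]
```

View pics/swung.png

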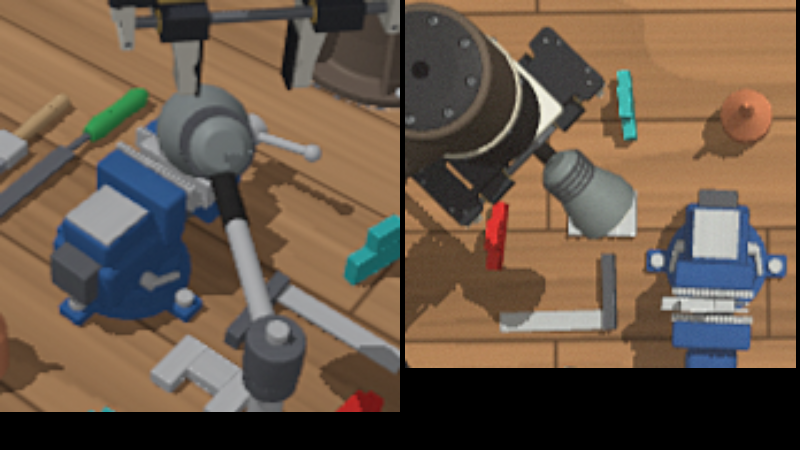

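The lamp now points at the vise in both views: the head in the top view runs down and right towards the jaws, and the piece is still in the mouth. Now I go to the piece.

>>> jog_arm(
  moves=[
    [[4.9, 0.16, 0], 0, 6],
    [[4.9, 0.16, 0], 0, 6],
    [[4.9, 0.16, 0], 0, 6],
    [[4.9, 0.16, 0], 0, 6],
    [[4.9, 0.16, 0], 0, 6],
    [[0, 0, 0], -10.5, 6],
    [[0, 0, 0], -10.5, 6],
    [[0, 0, 0], -10.5, 6],
    [[0, 0, 0], -10.5, 6],
    [[0, 0, 0], 0, 6],
    [[0, 0, 0], 0, 6],
  ],
)

```text
time_s: 9.8
tcp_pos: [0.4569, -0.0053, 0.4559]
eef_rot: [180.0, -0.0, -92.7]
contact_force: [0.2, 0.1, 1.0]
gripper_width: 0.0602
gripper_force: 0.0
```

Run:
```python
from h import *
t=capture("top"); st=get_state(); print(st["tcp_pos"],st["eef_rot"])
P=np.array([.7336,.269]);M=np.array([.457,-.019])
q=regions_of(t,"lamp_head")[0]; h=onz(t,q["pixel"],.33)[:2]; print(q["confidence"],q["pixel"],h,np.linalg.norm(h-P))
u=(h-P)/np.linalg.norm(h-P); L=P+.4*u; print("light",L,np.linalg.norm(L-M))
```

```text
[ 0.456967   -0.0052626   0.45603654] [ 1.79968989e+02 -1.34393513e-02 -9.26512847e+01]
0.9 [246.8, 212.1] [0.61359007 0.14222031] 0.17457225448497132
light [ 0.45861947 -0.02149218] 0.002972144784458042
```

The lamp light is within about 3 mm of the mouth. I descend onto the tongue.

>>> jog_arm(
  moves=[
    [[0, -0.1, 5], 0, 6],
    [[0, 0, 5], 0, 6],
    [[0, 0, 5], 0, 6],
    [[0, 0, 5], 0, 6],
    [[0, 0, 4], 0, 6],
    [[0, 0, 3], 0, 6],
    [[0, 0, 2], 0, 6],
    [[0, 0, 0.8], 0, 6],
    [[0, 0, 0], 0, 6],
    [[0, 0, 0], 0, 6],
  ],
)

```text
time_s: 11.15
tcp_pos: [0.4587, -0.0051, 0.1592]
eef_rot: [-179.9, 0.0, -92.5]
contact_force: [-0.2, 0.1, -0.2]
gripper_width: 0.0601
gripper_force: 0.0
```

>>> jog_arm(
  moves=[
    [[0, 0, 0.3], 0, 3],
    [[0, 0, 0], 0, 0.5],
    [[0, 0, 0], 0, 0.5],
    [[0, 0, 0], 0, 0.5],
    [[0, 0, 0], 0, 0.5],
    [[0, 0, 0], 0, 0.5],
    [[0, 0, 0], 0, 0.5],
    [[0, 0, 0], 0, 0.5],
    [[0, 0, 0], 0, 0.5],
  ],
  newtons=45,
)

```text
time_s: 12.28
tcp_pos: [0.4583, -0.0052, 0.1555]
eef_rot: [-180.0, 0.0, -92.5]
contact_force: [0.3, -0.3, 2.3]
gripper_width: 0.0159
gripper_force: 44.9
```

The width is 15.9 mm, so the tongue is held. I lift 9.6 cm, which takes the underside from 0.104 to 0.200, and centre it over the mouth.

>>> jog_arm(
  moves=[
    [[0, 0, -0.6], 0, 0.5],
    [[0, 0, -1], 0, 0.5],
    [[0, 0, -1.5], 0, 0.5],
    [[0, 0, -1.5], 0, 0.5],
    [[0, 0, -1.5], 0, 0.5],
    [[0.5, 0, -1.5], 0, 0.5],
    [[0.5, 0, -1.2], 0, 0.5],
    [[0.4, 0, -0.8], 0, 0.5],
    [[0, 0, 0], 0, 0.5],
    [[0, 0, 0], 0, 0.5],
    [[0, 0, 0], 0, 0.5],
    [[0, 0, 0], 0, 0.5],
  ],
)

```text
time_s: 13.78
tcp_pos: [0.4573, -0.0192, 0.251]
eef_rot: [180.0, -0.0, -92.5]
contact_force: [-0.4, 0.6, -7.0]
gripper_width: 0.0158
gripper_force: 44.9
```

Run:
```python
from h import *
s=capture("scene");t=capture("top"); st=get_state(); print(st["tcp_pos"],st["eef_rot"],st["gripper_width"],st["gripper_force"],st["contact_force"])
a=cv2.resize(s["pixels"][170:320,290:440],None,fx=2.6,fy=2.6); b=cv2.resize(t["pixels"][140:340,190:390],None,fx=2,fy=2)
o=np.zeros((400,800,3),np.uint8);o[:a.shape[0],:390]=a;o[:,395:795]=b
cv2.imwrite("pics/end.png",o)
```

```text
[ 0.45738512 -0.0192194   0.25117404] [ 1.79978048e+02 -8.27597892e-03 -9.24501096e+01] 0.01568219141828738 44.90139844827354 [-0.09964227 -0.18933766 -5.87364995]
```

View pics/end.png

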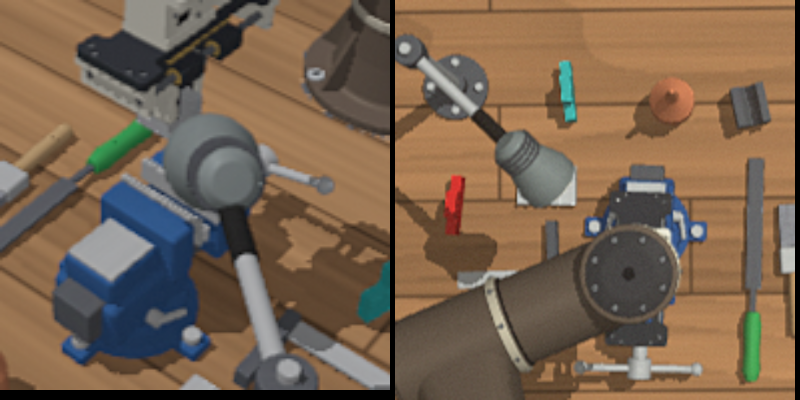

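The lamp points at the vise with the gripper clear of it. The piece itself is hidden behind the lamp head in both views. The width (15.7 mm), the grip (45 N) and the 6 N load all say it is held. Handing in.

```bash
python3 -c "
from h import *
print(close_job())"
```

```text
the job is handed in; nothing more can be done
None
```

The lamp points at the vise (light about 3 mm from the mouth by my measurement), and the job was handed in with the T-piece held about 7 cm above the jaws. The lamp head hid the piece in both last views, so the hold rests on gripper width, grip force and load, and its uprightness was not seen; no verdict came back.

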